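# Find the stamped carton and push it to the dispatch lane

## Task

Two white cartons stand on either side of the dispatch lane marked by two yellow tape lines, and one of them bears the blue inspection stamp underneath. With the fingertips, tip both cartons over towards the robot, so that each lies on its front face with its underside showing, then push the stamped one, as it lies, sideways to the dispatch lane so that it lies between the yellow lines. Do not lift the cartons, leave the unstamped one lying where it tipped, and do not disturb the carton already in the lane, the injector rail or the hand stamp.

Things in the scene. Friction and masses are not known exactly. Their poses are not given: they have to be found in the camera images.
- carton_a: Closed white carton, rigid, 88 mm deep (x), 140 wide (y), 150 tall (z), about 0.5 kg. Starts upright, front face (-x) towards the robot within 0.2 rad, left or right of the lane. Origin: centre of the underside. Pushed towards the robot on its far face 125 mm or more up, it tips without sliding and past 31 degrees falls by itself. Lying: 88 mm high, its x axis up, underside facing away from the robot.
- carton_b: Closed white carton, rigid, 88 mm deep (x), 140 wide (y), 150 tall (z), about 0.5 kg. Starts upright, front face (-x) towards the robot within 0.2 rad, left or right of the lane. Origin: centre of the underside. Pushed towards the robot on its far face 125 mm or more up, it tips without sliding and past 31 degrees falls by itself. Lying: 88 mm high, its x axis up, underside facing away from the robot.
- stamp (a point): Centre of the blue inspection stamp (round, 68 mm across, with a white tick), in the middle of the underside of whichever of the two cartons is the stamped one. Hidden from view while that carton stands upright; otherwise the two cartons look the same.
- carton_a_left (a point): Centre of carton_a's left end face (its +y end): 70 mm from the carton's middle plane, 75 mm above its underside, midway in its depth.
- carton_a_right (a point): Centre of carton_a's right end face (its -y end), opposite carton_a_left.
- carton_b_left (a point): Centre of carton_b's left end face (its +y end): 70 mm from the carton's middle plane, 75 mm above its underside, midway in its depth.
- carton_b_right (a point): Centre of carton_b's right end face (its -y end), opposite carton_b_left.
- lane: Dispatch lane on the bench: two parallel strips of flat yellow marking tape running away from the robot (along x), 650 mm long and 30 mm wide each, 200 mm apart between their inner edges. Origin: on the lane's centre line, on the bench, 360 mm from its near end; its x axis runs along the lane, away from the robot. Nothing to bump over.
- carton_c: Bystander: an equal white carton sent earlier, lying in the far part of the lane, 150 mm along x, 140 mm along y, 88 mm high, its stamped underside facing away from the robot. Origin: middle of its lower near edge, so it reaches 150 mm beyond it. Leave it alone.
- rail: Bystander: injector rail, a black metal bar 155 x 32 x 40 mm with four red coils on top (76 mm high overall) and a brass nozzle at its far end (+x). Origin: underside of its near end, the bar reaching 160 mm along +x; stands outside and beyond one of the cartons. Leave it alone.
- ink_stamp: Bystander: self-inking hand stamp, black base 62 x 42 mm, blue grip on top, 88 mm high. Origin: centre of its underside; stands outside and beyond the other carton. Leave it alone.
There are look-alikes about, which are no part of the job. Leave any orange or purple look-alike of the carton_a alone. What is shaped like the carton_b but green or turquoise is not meant.

How it is judged (in metres and radians):
On the way:
1. both cartons have been tipped onto their front faces, the stamped one not yet in the lane (angle between each of carton_a, carton_b's own x axis and vertical below 0.15 rad and not (y of carton_a_left in the frame of lane between -0.11 and 0.11 m and y of carton_a_right in the frame of lane between -0.11 and 0.11 m and x of carton_a_left in the frame of lane above -0.29 m)), for 0.2 s.
At the end, for the whole second after the job is handed in: Both cartons lie at rest on their front faces (within 0.15 rad); the stamped one lies in the lane, its end-face centres at most 10 mm over the tapes' inner edges; the unstamped one's end-face centres are within 200 mm of where they started (tipping alone moves them about 123 mm) (angle between each of carton_a, carton_b's own x axis and vertical below 0.15 rad and y of carton_a_left in the frame of lane between -0.11 and 0.11 m and y of carton_a_right in the frame of lane between -0.11 and 0.11 m and x of carton_a_left in the frame of lane above -0.29 m and linear speed of each of carton_a, carton_b below 0.02 m/s and angular speed of each of carton_a, carton_b below 0.1 rad/s and distance of each of carton_b_left, carton_b_right from where it was at the start of the episode below 0.2 m); the robot touches nothing.
It fails at once if carton_a is lifted or carried (both its end-face centres more than 110 mm above the bench; tipping alone raises them to 87 mm) (height (world z) of each of carton_a_left, carton_a_right above 0.11 m).
It fails at once if carton_b is lifted or carried (both its end-face centres more than 110 mm above the bench; tipping alone raises them to 87 mm) (height (world z) of each of carton_b_left, carton_b_right above 0.11 m).
It fails at once if the carton already in the lane is moved by more than 15 mm (distance of carton_c from where it was at the start of the episode above 0.015 m).
It fails at once if the injector rail is moved by more than 15 mm (distance of rail from where it was at the start of the episode above 0.015 m).
It fails at once if the hand stamp is moved by more than 15 mm (distance of ink_stamp from where it was at the start of the episode above 0.015 m).
It also fails if it takes over 64 s, if anything falls off the work surface, if the arm or the gripper's body presses on something with over 40 N, if the wrist force passes 120 N, or if a joint passes its speed limit or range.

## Robot

A 6-joint arm with a two-finger parallel gripper is mounted at the origin on the work surface. World frame = base frame: x ahead of the robot, y to its left, z up, the work surface at z = 0. Lengths are in mm, angles in rad, forces in N, time in s.
With the tool pointing down it reaches from about 275 to 750 mm from the base axis. Payload 10.2 kg.
Tool frame: the origin (TCP) lies midway between the tips of the shut fingers; the grasp point (between the pads) lies 19 mm behind it; z points along the fingers, y is the line along which they close (so a half turn about z gives the same grasp; the last joint's range is limited). The gripper opens to 85 mm and grips with 20 to 120 N. Pads are 22 mm wide; open, the fingers measure 114 mm over their backs; the gripper's body (76 mm by 85 mm) begins 54 mm behind the grasp point. The pads swing forward as they close: fully open they stand 13 mm farther back than shut.
Start: joints at [-1.57, 0.313, 1.498, -0, 1.331, -0.223], TCP at [116.503, -511.916, 231.294] pointing down, gripper open.
Joint ranges: [-2.94, 2.94], [-0.97, 2.17], [0.19, 2.56], [-1.23, 4.37], [0.02, 3.11], [-2.88, 2.88]. Speed limits (rad/s): [2.39, 2.39, 3.01, 3.14, 3.14, 3.14].

## Interface

Orientations are given as a unit quaternion [w, x, y, z].
In Python, from rig import ctrl gives the robot as it stands.
- The arm moves only by the tool send_rows, never from a script. Its argument "targets" is a list of rows, each a list of 7 numbers: the closure, from -1 (fully open) to 1 (shut), so that 0 is half open, then the shift along the tool's x, y, z in m, then the turn, a rotation vector about the tool's x, y, z in rad. In form: [[claw, dx, dy, dz, ax, ay, az], ...]. A call has exactly 10 rows; each row shifts and turns the commanded pose from where the row before left it, along the tool's axes as they then stand; what a row does not reach is not made up. A row lasts 1/8 s, in which the tool goes at most 62.5 mm and 10.7 degrees, less where a joint would pass 70% of its speed; a pose out of reach is approached as far as the arm can. A call with a gripper value outside its range is refused whole. The fingers move at their own pace and stop on an object; "squeeze" is the grip in N (left out, the last holds). Time passes only in rows, so rows that do not move let the fingers close, or fill a call up. It gives the time, the measured TCP pose, the force, the opening and the grip force at its end, in the units of the state.
- ctrl.sense(): the state, without advancing time (a new reading comes with each control period).
- ctrl.capture(name): name is "side" or "top" or "wrist"; returns a dict with "img" (400x640x3 uint8, red, green, blue), "camera_matrix" (3x3 intrinsics, pixels), "R" (3x3) and "t" (3): a world point X has camera coordinates R X + t. Camera axes: x right, y down, z forward; pixel columns grow to the right and rows downward; lengths in mm; the calibration is good to about 2 mm. A picture is of the moment at which its call begins. There is no depth.
- ctrl.finish_job(): hands the job in; it is judged then, once.
Trained networks look in a picture, given as the dict that the camera call returned (one of the last four; its "shot" number tells which), for a name from the list of things; names that differ only in an ending like _2 or _b are one class to them, and where a whole thing is asked for, a point or a joint stands for the part that bears it (a point fixed in the world has none). Each returns a list of dicts, best first, with "score" (0 to 1); they miss things now and then, are a little off and sometimes report something else, mostly with a low value. They report only what shows in the picture. A call takes as long as a camera call. They do not tell look-alikes from the thing itself.
- ctrl.boxes_of(query, picture): "extent" ([left, top, width, height] in pixels, round what is visible of it).
- ctrl.landmark_of(query, picture): "point" ([column, row] in pixels: a listed point, or the origin of a listed thing).
The state is a dict: "time_s": time; "joints": joint angles; "dq": joint speeds; "tau": joint torques, N m; "eef_pos": TCP position; "ee_rot": TCP orientation; "force": force on the tool from outside, world axes, zero at the start; "wrist_torque": the same for the moment, N m; "grip_width": opening from 0.0 (shut) to 1.0 (fully open); "grip_force": force on a finger pad.
Only numpy, scipy, OpenCV 4.12 (cv2) and the standard library are available. Lean on these libraries where they do the work, as an engineer would, in place of code of your own. Each camera call takes 0.05 s, during which the arm holds its last target. There are 200 camera calls.

## Working session

There is one attempt and no reset: what is moved stays moved. The work goes in short steps, Python scripts to look and compute and a tool call to move; the robot and the scene stay as the last step left them, time stands still between calls to the robot, and variables do not carry over. Pictures are saved under pics/ and viewed, at most 10 in all, crops included, and the job is handed in when it is done.

Besides the shell and the picture viewer there is one more tool, called in YAML: its name, and indented under it one key for each argument. send_rows: Moves the arm, as the interface text tells. Its arguments: {"type":"object","properties":{"targets":{"type":"array"},"squeeze":{"type":"number"}},"required":["targets"]}

```bash
mkdir -p pics
cat > h.py <<'E'
import numpy as np, cv2
from rig import ctrl
def ray(p,uv):
    K=np.array(p["camera_matrix"]);R=np.array(p["R"]);t=np.array(p["t"])
    return -R.T@t, R.T@np.linalg.solve(K,[uv[0],uv[1],1])
def onz(p,uv,z):
    o,d=ray(p,uv); return o+d*(z-o[2])/d[2]
def proj(p,X):
    c=np.array(p["R"])@np.array(X,float)+np.array(p["t"]); c=np.array(p["camera_matrix"])@c; return c[:2]/c[2]
def save(p,n): cv2.imwrite("pics/"+n+".png",cv2.cvtColor(np.array(p["img"]),cv2.COLOR_RGB2BGR))
E
python3 - <<'E'
from h import *
np.set_printoptions(precision=1,suppress=True)
P={n:ctrl.capture(n) for n in("top","side")}
for n,p in P.items():
    save(p,n+"0"); print(n,-np.array(p["R"]).T@p["t"])
    for q in("carton_a","carton_c","rail","ink_stamp","lane","carton_a_left","carton_a_right"):
        b=ctrl.boxes_of(q,p) if "left" not in q and "right" not in q else []
        l=ctrl.landmark_of(q,p)
        print(q,[(np.array(x["extent"]),round(x["score"],2)) for x in b],[(np.array(x["point"]),round(x["score"],2),onz(p,x["point"],0 if b or q=="lane" else 75)[:2]) for x in l])
s=ctrl.sense();print(s["time_s"],s["eef_pos"],s["ee_rot"])
E
```

```text
top [ 437.4  -29.8 1090.2]
carton_a [(array([382.2, 150.8,  65.7,  46.9]), 0.96), (array([407.7, 273.3,  72.3,  53.7]), 0.94), (array([119.1, 189.4,  79.4,  51.4]), 0.85), (array([474.5, 178. ,  81. ,  34.8]), 0.79), (array([199.2, 153.9,  68.6,  44.1]), 0.74), (array([300.8,  63.1,  53.9,  62.6]), 0.71), (array([208.3,  46.5,  52.3,  74.9]), 0.57)] [(array([171.7, 215.1]), 0.94, array([453.8, 430.1])), (array([243.6,  94.2]), 0.86, array([817. , 230.2])), (array([404., 177.]), 0.83, array([ 572.6, -246.7])), (array([242.7, 179.1]), 0.83, array([561.6, 225.4])), (array([432.1, 296.4]), 0.83, array([ 231.6, -324.6])), (array([499.3, 200.7]), 0.75, array([ 506.3, -521.6])), (array([325.9, 122.7]), 0.6, array([732.2, -16.9]))]
carton_c [(array([382.2, 150.8,  65.7,  46.9]), 0.96), (array([407.7, 273.3,  72.3,  53.7]), 0.94), (array([119.1, 189.4,  79.4,  51.4]), 0.85), (array([474.5, 178. ,  81. ,  34.8]), 0.79), (array([199.2, 153.9,  68.6,  44.1]), 0.74), (array([300.8,  63.1,  53.9,  62.6]), 0.71), (array([208.3,  46.5,  52.3,  74.9]), 0.57)] [(array([171.7, 215.1]), 0.94, array([453
[... 2319 characters left out ...]
5.2]), 0.75)] [(array([353.7,  95. ]), 0.64, array([ 623.7, -395.5]))]
ink_stamp [(array([183.1, 281.4,  30.5,  27.3]), 0.96)] [(array([200.8, 295. ]), 0.63, array([641.2, 380.8]))]
lane [(array([178.1, 106.6, 223.4, 182.9]), 0.89), (array([219.6, 226.5,  62.9,  65.8]), 0.46)] []
carton_a_left [] [(array([399.8,  84. ]), 0.8, array([ 506.5, -464.9])), (array([338. , 143.7]), 0.66, array([ 556.5, -188.8])), (array([461.2, 142.2]), 0.62, array([ 257. , -394.1]))]
carton_a_right [] [(array([421.3,  54.1]), 0.65, array([ 504.4, -597.8])), (array([449.6, 184.7]), 0.58, array([ 223.3, -257.5])), (array([351.8,  94.3]), 0.2, array([ 610.9, -351.7]))]
1.3 [ 116.5 -511.9  231.3] [-0.   1.   0.1  0. ]
```

View pics/top0.png

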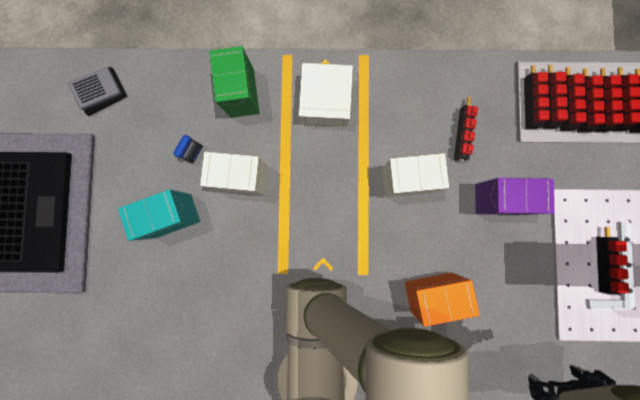

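View pics/side0.png

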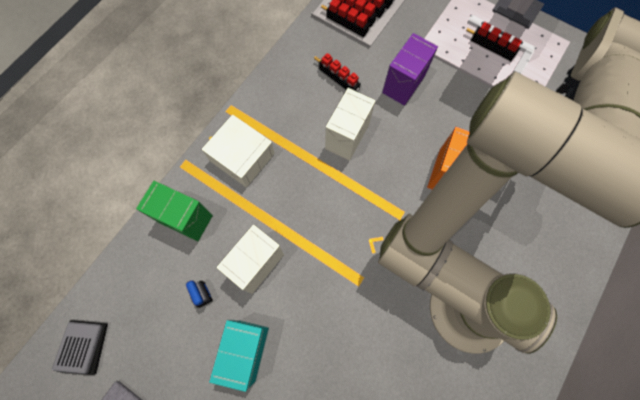

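The two white cartons are at about pixels (230,172) and (418,173) in the top view. Carton_c is in the lane at (326,90), and the teal carton is near the left white one. Next I'll fit exact poses.

```bash
cat >> h.py <<'E'
from scipy.optimize import minimize
def wmask(p,c,r=75):
    im=np.array(p["img"]).astype(int); m=((im.min(2)>150)&(im.max(2)-im.min(2)<40)).astype(np.uint8)
    u=proj(p,c); k=np.zeros_like(m); cv2.circle(k,(int(u[0]),int(u[1])),r,1,-1); m=m*k
    n,l,s,_=cv2.connectedComponentsWithStats(m); i=1+np.argmax(s[1:,4]); return (l==i)
def fit(p,x0,dim=(88,140,150),r=75,z0=0):
    # box centred x,y with yaw on bench; returns x,y,yaw
    h=np.array([[a,b,c] for a in(-.5,.5) for b in(-.5,.5) for c in(0,1)])*dim
    tgt=wmask(p,[x0[0],x0[1],dim[2]*.7],r)
    tf=cv2.GaussianBlur(tgt.astype(np.float32),(0,0),1.2)
    def f(v):
        c,s=np.cos(v[2]),np.sin(v[2]); X=h@np.array([[c,s,0],[-s,c,0],[0,0,1]])+[v[0],v[1],0]
        pts=np.array([proj(p,q) for q in X]); hull=cv2.convexHull((pts*16).astype(np.int32))
        g=np.zeros(tf.shape,np.float32); cv2.fillConvexPoly(g,hull,1,cv2.LINE_4,4); g=cv2.GaussianBlur(g,(0,0),1.2)
        return float(((g-tf)**2).sum())
    o=minimize(f,x0,method="Nelder-Mead",options=dict(initial_simplex=np.array(x0)+np.array([[0,0,0],[15,0,0],[0,15,0],[0,0,.15]])))
    return o.x,o.fun,tgt.sum()
E
python3 - <<'E'
from h import *
np.set_printoptions(precision=3,suppress=True)
for n in("top","side"):
    p=ctrl.capture(n)
    for x0 in([562,225,0],[570,-250,0]): print(n,*fit(p,x0,r=45))
    im=cv2.cvtColor(np.array(p["img"]),cv2.COLOR_RGB2HSV)
    if n=="top":
        m=(cv2.inRange(im,(18,120,120),(32,255,255))>0)
        for lo,hi in((270,305),(350,380)):
            v,u=np.nonzero(m); k=(u>lo)&(u<hi); q=np.array([onz(p,(a,b),0)[:2] for a,b in zip(u[k],v[k])])
            f=np.polyfit(q[:,0],q[:,1],1); print("tape y=",f, q[:,0].min(),q[:,0].max(),q[:,0].mean())
        # teal & purple top extents
        for nm,lo,hi in(("teal",(80,100,60),(100,255,255)),("purple",(125,80,60),(150,255,255)),("orange",(5,150,100),(17,255,255)),("green",(50,100,60),(78,255,255)),("blue",(105,120,50),(124,255,255)),("red",(0,150,80),(4,255,255))):
            mm=cv2.inRange(im,lo,hi); mm[:, 510 if nm=="red" else 600:]=0
            c=max(cv2.findContours(mm,0,2)[0],key=cv2.contourArea); b=cv2.boxPoints(cv2.minAreaRect(c))
            print(nm,*[onz(p,a,150 if nm not in("blue","red") else 70)[:2] for a in b])
    p.update()
s=ctrl.sense();print(s["time_s"],s["ee_rot"],s["eef_pos"])
E
```

```text
top [570.21  232.705  -0.113] 353.83770751953125 1952
top [ 569.885 -261.278    0.129] 305.5293273925781 2000
tape y= [  0.    102.536] 291.34760739931846 938.956244095694 606.8643478938006
tape y= [   0.002 -128.345] 291.5744810433805 940.2840639828169 607.4280000740595
teal [467.521 508.652] [533.665 334.474] [437.562 295.382] [372.292 468.167]
purple [ 553.279 -397.235] [ 555.221 -589.14 ] [ 467.611 -585.874] [ 465.458 -395.4  ]
orange [ 295.058 -217.18 ] [ 328.757 -377.084] [ 215.611 -397.737] [ 182.322 -239.449]
green [881.803 290.165] [896.895 182.95 ] [716.699 155.167] [701.796 260.738]
blue [622.932 406.388] [679.408 377.483] [666.281 353.481] [609.932 382.444]
red [ 659.517 -389.519] [ 659.785 -419.589] [ 629.217 -418.977] [ 628.938 -388.978]
side [571.768 224.515  -0.049] 368.86138916015625 2062
side [ 569.976 -271.337    0.184] 650.6305541992188 1467
1.4 [ 0.     0.994  0.112 -0.   ] [ 116.495 -511.914  231.307]
```

```bash
cat > g.py <<'E'
from h import *
def quad(p,c,zt,r=45):
    """corners of brightest (top) face near point c at height zt -> centre, yaw, size"""
    im=np.array(p["img"]).astype(int); u=proj(p,[*c,zt]); k=np.zeros(im.shape[:2],np.uint8); cv2.circle(k,(int(u[0]),int(u[1])),r,1,-1)
    g=im.min(2); k&=(im.max(2)-g<45)
    v=g[(k>0)&(g>120)].astype(np.uint8); th=np.percentile(v,85)-22
    m=((g>th)&(k>0)).astype(np.uint8); m=cv2.morphologyEx(m,3,np.ones((5,5)))
    ct=max(cv2.findContours(m,0,1)[0],key=cv2.contourArea)
    w=np.array([onz(p,a[0],zt)[:2] for a in ct],np.float32)
    return cv2.minAreaRect(w),th
E
python3 - <<'E'
from g import *
for n in("top","side"):
    p=ctrl.capture(n)
    for c in((570,228),(570,-262)): print(n,quad(p,c,150))
E
```

```text
top (((565.660400390625, 225.81057739257812), (137.6194305419922, 84.67721557617188), 85.52324676513672), np.float64(208.0))
top (((565.4368896484375, -254.9661407470703), (84.30243682861328, 137.44586181640625), 5.944019317626953), np.float64(208.0))
side (((562.9173583984375, 225.4377899169922), (137.3636932373047, 85.04600524902344), 85.28356170654297), np.float64(208.0))
side (((563.0282592773438, -256.4580383300781), (85.03056335449219, 137.15499877929688), 5.963273525238037), np.float64(206.0))
```

The top-face fit puts the left carton at (564, 226) with yaw −0.08, and the right one at (564, −256) with yaw +0.10. The lane centre is y ≈ −13. I'll tip the right carton first.

send_rows:
  targets:
    - [1,0,0,0,0,0,0.112]
    - [1,0,0,0,0,0,0.112]
    - [1,0.05,-0.025,0,0,0,0]
    - [1,0.05,-0.025,0,0,0,0]
    - [1,0.05,-0.025,0,0,0,0]
    - [1,0.05,-0.025,0,0,0,0]
    - [1,0.05,-0.025,0,0,0,0]
    - [1,0.05,-0.025,0,0,0,0]
    - [1,0.05,-0.025,0,0,0,0]
    - [1,0.05,-0.025,0,0,0,0]
  squeeze: 40

```text
time_s: 2.75
eef_pos: [518.1, -311.0, 231.3]
ee_rot: [0.0, 1.0, -0.0, 0.0]
force: [-0.3, -1.6, 1.0]
grip_width: -0.002
grip_force: 0.0
```

send_rows:
  targets:
    - [1,0.044,-0.0217,0,0,0,0]
    - [1,0.044,-0.0217,0,0,0,0]
    - [1,0.0435,-0.0216,0,0,0,0]
    - [1,0,0,0.032,0,0,0]
    - [1,0,0,0.032,0,0,0]
    - [1,0,0,0.032,0,0,0]
    - [1,0,0,0,0,0,0]
    - [1,-0.01,0.001,0,0,0,0]
    - [1,-0.01,0.001,0,0,0,0]
    - [1,-0.01,0.001,0,0,0,0]

```text
time_s: 4.0
eef_pos: [617.9, -250.3, 136.4]
ee_rot: [0.0, 1.0, -0.0, 0.001]
force: [1.9, 0.3, 1.6]
grip_width: -0.003
grip_force: 1.0
```

send_rows:
  targets:
    - [1,-0.01,0.001,0,0,0,0]
    - [1,-0.01,0.001,0,0,0,0]
    - [1,-0.01,0.001,0,0,0,0]
    - [1,-0.01,0.001,0,0,0,0]
    - [1,-0.01,0.001,0,0,0,0]
    - [1,-0.01,0.001,0,0,0,0]
    - [1,-0.008,0.001,0,0,0,0]
    - [1,-0.008,0.001,0,0,0,0]
    - [1,0,0,0,0,0,0]
    - [1,0,0,0,0,0,0]

```text
time_s: 5.25
eef_pos: [542.2, -258.0, 135.3]
ee_rot: [0.0, 1.0, -0.0, 0.0]
force: [-0.6, 0.2, 0.3]
grip_width: 0.0
grip_force: 0.0
```

send_rows:
  targets:
    - [1,0,0,-0.05,0,0,0]
    - [1,0.0118,-0.0531,0,0,0,0]
    - [1,0.0118,-0.0531,0,0,0,0]
    - [1,0.0118,-0.0531,0,0,0,0]
    - [1,0.0118,-0.0531,0,0,0,0]
    - [1,0.0118,-0.0531,0,0,0,0]
    - [1,0.0118,-0.0531,0,0,0,0]
    - [1,0.0118,-0.0531,0,0,0,0]
    - [1,0.0118,-0.0531,0,0,0,0]
    - [1,0.0118,-0.0531,0,0,0,0]

```text
time_s: 6.5
eef_pos: [648.6, 221.9, 185.2]
ee_rot: [0.0, 1.0, 0.0, 0.0]
force: [1.6, -0.1, -0.9]
grip_width: -0.003
grip_force: 0.0
```

Run:
```python
from g import *
p=ctrl.capture("top"); save(p,"top1"); print(quad(p,(450,-262),88)); print(quad(p,(566,226),150))
for q in("stamp",): print(ctrl.landmark_of(q,p))
p=ctrl.capture("side");print(quad(p,(450,-262),88),ctrl.landmark_of("stamp",p)); print(ctrl.sense()["eef_pos"],ctrl.sense()["time_s"])
```

```text
(((441.5383605957031, -267.9520263671875), (146.24110412597656, 137.16094970703125), 6.0377960205078125), np.float64(207.0))
(((562.2440185546875, 191.08314514160156), (68.38395690917969, 85.99837493896484), 85.82425689697266), np.float64(179.0))
[{'point': [432.5, 293.5], 'score': 0.69}]
(((438.76776123046875, -269.34869384765625), (146.41070556640625, 136.7858428955078), 6.303086280822754), np.float64(202.0)) [{'point': [404.2, 85.6], 'score': 0.94}, {'point': [449.7, 170.8], 'score': 0.74}]
[648.19633148 220.68260337 184.66051014] 6.7
```

View pics/top1.png

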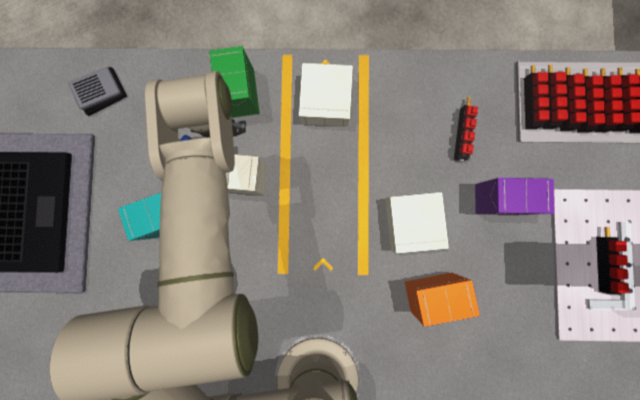

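The right carton lies flat at (440, −269). Now I'll tip the left one.

send_rows:
  targets:
    - [1,0,0,0.025,0,0,0]
    - [1,0,0,0.025,0,0,0]
    - [1,-0.01,-0.0008,0,0,0,0]
    - [1,-0.01,-0.0008,0,0,0,0]
    - [1,-0.01,-0.0008,0,0,0,0]
    - [1,-0.01,-0.0008,0,0,0,0]
    - [1,-0.01,-0.0008,0,0,0,0]
    - [1,-0.01,-0.0008,0,0,0,0]
    - [1,-0.01,-0.0008,0,0,0,0]
    - [1,-0.01,-0.0008,0,0,0,0]

```text
time_s: 7.95
eef_pos: [567.5, 226.4, 135.1]
ee_rot: [0.0, 1.0, -0.0, -0.0]
force: [0.8, 0.6, 1.7]
grip_width: 0.001
grip_force: 0.4
```

send_rows:
  targets:
    - [1,-0.01,-0.0008,0,0,0,0]
    - [1,-0.01,-0.0008,0,0,0,0]
    - [1,-0.006,0,0,0,0,0]
    - [1,0,0,0,0,0,0]
    - [1,0,0,0,0,0,0]
    - [1,0,0,-0.05,0,0,0]
    - [1,0.01,0.06,-0.01,0,0,0]
    - [1,0.01,0.06,-0.01,0,0,0]
    - [1,0.01,0.06,-0.01,0,0,0]
    - [1,0.01,0.06,-0.01,0,0,0]

```text
time_s: 9.2
eef_pos: [582.6, -14.2, 225.7]
ee_rot: [0.0, 1.0, -0.0, 0.0]
force: [1.3, 0.3, 0.6]
grip_width: -0.001
grip_force: 0.0
```

Run:
```python
from g import *
for n in("top","side","wrist"):
    p=ctrl.capture(n); save(p,n+"2"); print(n,quad(p,(440,-268),88,60),quad(p,(440,235),88,60))
    print([(np.round(x["point"]),x["score"],onz(p,x["point"],44).round()) for x in ctrl.landmark_of("stamp",p)])
s=ctrl.sense();print(s["eef_pos"],s["time_s"])
```

```text
top (((441.55572509765625, -268.0174560546875), (146.24008178710938, 137.64186096191406), 6.114931583404541), np.float64(207.0)) (((441.96112060546875, 253.6044158935547), (102.43160247802734, 146.44041442871094), 85.25287628173828), np.float64(206.0))
[(array([431., 290.]), 0.84, array([ 257., -309.,   44.]))]
side (((440.6761779785156, -285.4599304199219), (148.34449768066406, 105.9888916015625), 5.903149127960205), np.float64(184.0)) (((438.89349365234375, 251.1898956298828), (105.9439697265625, 146.515625), 85.33422088623047), np.float64(200.0))
[(array([448., 170.]), 0.87, array([ 247., -312.,   44.])), (array([403.,  86.]), 0.78, array([ 501., -485.,   44.]))]
wrist (((439.84844970703125, -268.0416259765625), (147.2675323486328, 128.6717987060547), 6.355620861053467), np.float64(175.0)) (((442.89324951171875, 252.540283203125), (87.69549560546875, 159.3369140625), 69.78681182861328), np.float64(172.0))
[(array([517., 381.]), 0.84, array([ 299., -284.,   44.])), (array([530., 235.]), 0.69, array([ 513., -255.,   44.])), (array([468., 295.]), 0.68, array([ 434., -198.,   44.]))]
[582.20222982 -11.28863294 225.04281399] 9.5
```

View pics/top2.png

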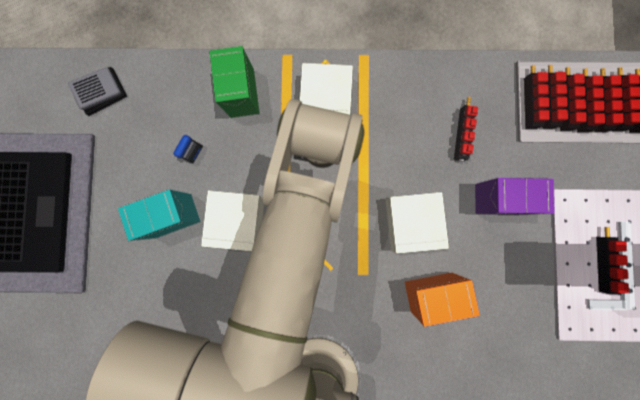

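View pics/wrist2.png

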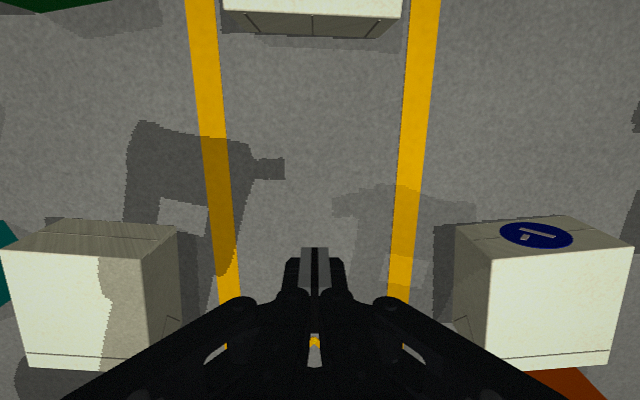

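Both cartons are down. The wrist view shows the blue stamp at (537,236) on the right (−y) carton, while the left carton's underside is plain. I'll push the right carton in +y, with open fingers laid across its outer end.

send_rows:
  targets:
    - [-1,-0.0188,0.0509,0,0,0,0]
    - [-1,-0.0188,0.0509,0,0,0,0]
    - [-1,-0.0188,0.0509,0,0,0,0]
    - [-1,-0.0188,0.0509,0,0,0,0]
    - [-1,-0.0188,0.0509,0,0,0,0]
    - [-1,-0.0188,0.0509,0,0,0,0]
    - [-1,-0.0188,0.0509,0,0,0,0]
    - [-1,0,0,0,0,0,-0.18]
    - [-1,0,0,0,0,0,-0.18]
    - [-1,0,0,0,0,0,-0.18]

```text
time_s: 10.75
eef_pos: [451.4, -367.2, 225.1]
ee_rot: [-0.0, 0.963, 0.27, -0.0]
force: [0.0, 0.3, 0.6]
grip_width: 0.996
grip_force: 0.0
```

send_rows:
  targets:
    - [-1,0,0,0,0,0,-0.18]
    - [-1,0,0,0,0,0,-0.18]
    - [-1,0,0,0,0,0,-0.18]
    - [-1,0,0,0,0,0,-0.18]
    - [-1,0,0,0,0,0,-0.18]
    - [-1,0,0,0,0,0,-0.18]
    - [-1,0,0,0.02,0,0,-0.055]
    - [-1,0,0,0.03,0,0,0]
    - [-1,0,0,0.03,0,0,0]
    - [-1,0,0,0,0,0,0]

```text
time_s: 12.0
eef_pos: [450.7, -366.6, 143.5]
ee_rot: [-0.002, 0.669, 0.743, 0.0]
force: [-1.1, -0.0, 0.6]
grip_width: 1.001
grip_force: 0.0
```

Run:
```python
from g import *
from scipy.spatial.transform import Rotation as R
s=ctrl.sense();q=s["ee_rot"];m=R.from_quat([*q[1:],q[0]]).as_matrix();print(s["eef_pos"],m.round(3),s["grip_width"],s["time_s"],s["joints"])
p=ctrl.capture("side");save(p,"side3")
```

```text
[ 450.66249056 -366.55131041  143.4878737 ] [[-0.106  0.994 -0.003]
 [ 0.994  0.106  0.004]
 [ 0.004 -0.002 -1.   ]] 1.0006536892951963 12.0 [-8.84447578e-01  5.14744949e-01  1.43854121e+00  1.13659202e-04
  1.19282005e+00 -9.90203674e-01]
```

View pics/side3.png

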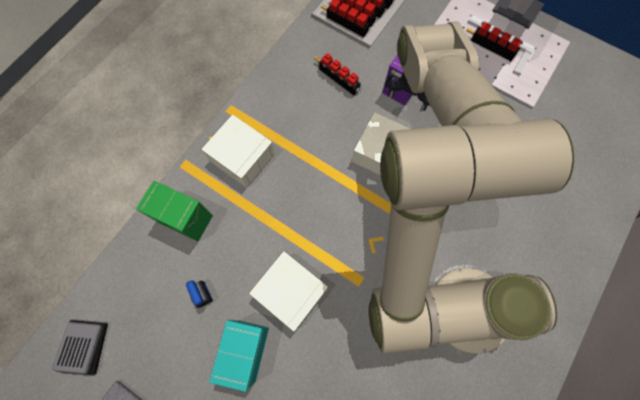

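The tool is at (451, −367), behind the carton's outer end and clear of the purple box.

send_rows:
  targets:
    - [-1,0,0,0.037,0,0,0]
    - [-1,0,0,0.037,0,0,0]
    - [-1,0,0,0.036,0,0,0]
    - [-1,0,0,0,0,0,0]
    - [-1,0.008,0.0005,0,0,0,0]
    - [-1,0.008,0.0005,0,0,0,0]
    - [-1,0.01,0.0005,0,0,0,0]
    - [-1,0.014,0.0007,0,0,0,0]
    - [-1,0.014,0.0007,0,0,0,0]
    - [-1,0.014,0.0007,0,0,0,0]

```text
time_s: 13.3
eef_pos: [447.6, -300.3, 36.2]
ee_rot: [0.001, 0.669, 0.743, -0.0]
force: [-0.2, -6.5, 5.0]
grip_width: 0.998
grip_force: 2.8
```

send_rows:
  targets:
    - [-1,0.014,0.0007,0,0,0,0]
    - [-1,0.014,0.0007,0,0,0,0]
    - [-1,0.014,0.0007,0,0,0,0]
    - [-1,0.014,0.0007,0,0,0,0]
    - [-1,0.014,0.0007,0,0,0,0]
    - [-1,0.014,0.0007,0,0,0,0]
    - [-1,0.014,0.0007,0,0,0,0]
    - [-1,0.014,0.0007,0,0,0,0]
    - [-1,0.01,0.0005,0,0,0,0]
    - [-1,0,0,0,0,0,0]

```text
time_s: 14.55
eef_pos: [440.6, -177.3, 35.7]
ee_rot: [0.0, 0.669, 0.743, 0.0]
force: [0.9, 0.8, 4.1]
grip_width: 0.997
grip_force: 0.0
```

Run:
```python
from g import *
s=ctrl.sense();print(s["eef_pos"],s["force"],s["time_s"])
p=ctrl.capture("top");save(p,"top4");print(quad(p,(435,-160),88,60)); p=ctrl.capture("side");print(quad(p,(435,-160),88,60))
```

```text
[ 440.55008876 -177.25910548   35.74669347] [0.90781225 0.84913687 4.11636927] 14.55
(((434.6563720703125, -94.03331756591797), (150.72706604003906, 133.6858367919922), 6.813762664794922), np.float64(144.0))
(((431.5487976074219, -96.01535034179688), (150.78656005859375, 140.6927947998047), 4.986295700073242), np.float64(141.0))
```

View pics/top4.png

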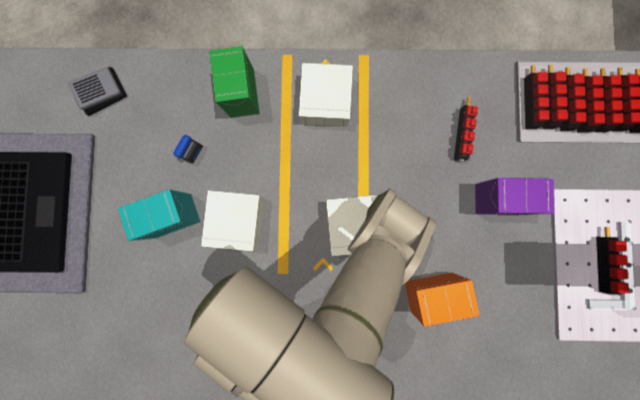

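The stamped carton is sliding straight and is now at y ≈ −95, so it needs about 82 mm more.

send_rows:
  targets:
    - [-1,0.012,0.0006,0,0,0,0]
    - [-1,0.013,0.0006,0,0,0,0]
    - [-1,0.013,0.0006,0,0,0,0]
    - [-1,0.013,0.0006,0,0,0,0]
    - [-1,0.012,0.0006,0,0,0,0]
    - [-1,0.01,0.0005,0,0,0,0]
    - [-1,0.006,0,0,0,0,0]
    - [-1,0.003,0,0,0,0,0]
    - [-1,0,0,0,0,0,0]
    - [-1,-0.01,0,0,0,0,0]

```text
time_s: 15.9
eef_pos: [435.7, -105.0, 34.9]
ee_rot: [-0.001, 0.669, 0.743, -0.0]
force: [0.0, -1.4, -0.6]
grip_width: 1.001
grip_force: 0.0
```

send_rows:
  targets:
    - [-1,-0.03,0,0,0,0,0]
    - [-1,-0.05,0,0,0,0,0]
    - [-1,0,0,-0.05,0,0,0]
    - [-1,0,0,-0.05,0,0,0]
    - [-1,0,0,-0.05,0,0,0]
    - [-1,-0.05,0,0,0,0,0]
    - [-1,-0.05,0,0,0,0,0]
    - [-1,-0.05,0,0,0,0,0]
    - [-1,0,0,0,0,0,0]
    - [-1,0,0,0,0,0,0]

```text
time_s: 17.15
eef_pos: [460.1, -334.2, 184.5]
ee_rot: [-0.001, 0.669, 0.743, 0.0]
force: [0.8, 0.5, 0.3]
grip_width: 1.0
grip_force: 0.0
```

Run:
```python
from g import *
s=ctrl.sense();print(s["eef_pos"],s["force"],s["time_s"])
p=ctrl.capture("top");save(p,"top5");print(quad(p,(430,-13),88,60),quad(p,(440,230),88,60)); p=ctrl.capture("side");print(quad(p,(430,-13),88,60),quad(p,(440,230),88,60))
```

```text
[ 460.11623761 -334.15372571  184.45029591] [0.80932414 0.45967894 0.26874514] 17.15
(((427.358642578125, -15.688423156738281), (146.00164794921875, 137.3970489501953), 5.649993419647217), np.float64(206.0)) (((440.72772216796875, 236.17697143554688), (137.40480041503906, 146.0233612060547), 85.36473083496094), np.float64(206.0))
(((424.8785400390625, -16.577491760253906), (145.49623107910156, 137.08262634277344), 5.760767936706543), np.float64(204.0)) (((437.7414245605469, 235.80984497070312), (136.74913024902344, 146.7108917236328), 85.3655014038086), np.float64(202.0))
```

View pics/top5.png

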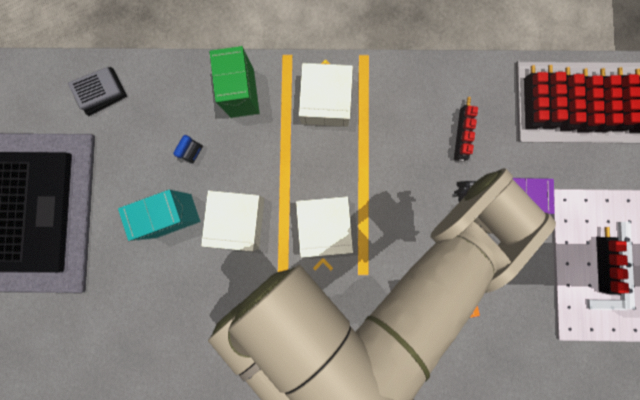

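The stamped carton lies between the tapes at (325,228), centred at y = −16 against a lane centre of −13. The unstamped one lies where it tipped, and the arm is clear.

```bash
python3 -c "
from rig import ctrl
print(ctrl.finish_job())"
```

```text
the job is handed in; nothing more can be done
None
```

I tipped both cartons onto their front faces, pushed the stamped one (on the robot's right) to within about 3 mm of the lane's centre line, left the unstamped one where it fell, and handed the job in at about 17 s; no verdict came back.

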